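Gauge a resin specimen block with the flip stop of a sectioning jig

TASK

Set the amber specimen block for sectioning: flip the orange stop leaf fully down over the jig bed, then bring the block along the bed until it sits square and flush against the blue fence with its end home against the brass nose of the stop, pressing it lightly (about 5 N, never as much as 20 N) against both at once for about a second. Then let go and flip the leaf back up until it stands upright, out of the way, without shifting the block from its gauged place. Leave the bottle, jar and slide box alone.

Things in the scene. Friction and masses are not known exactly. Their poses are not given: they have to be found in the camera images.
- fence: blue fence bar, 14 mm thick, 340 mm long, fixed on the jig's bed. Origin: on its front (working) face towards the robot, mid-length, at height 16 mm. x axis points square into the fence, away from the robot; y runs along it from the specimen towards the stop; z up. Bar top at height 24 mm. The jig lies anywhere within some 10 cm, turned up to 0.2 rad.
- jig: aluminium bed plate of the jig, fixed, 150 mm (x) x 340 mm (y) x 10 mm thick, axes as the fence's; origin at its underside centre, 30 mm in front of the fence face. The specimen slides on its top, at height 10 mm.
- stop_foot (a point): face of the steel foot (24 x 22 x 44 mm) under the leaf, mid-width; y along the fence, away from the specimen. Leaf down: 32 mm high, 18 mm before the fence face, foot ends 13 mm over the bench. From here a brass nose, 16 mm diameter, stands 2 to 12 mm out towards the specimen, set anew each time, locked, not measured: the block's end must meet its flat tip. Rigid (fence too): 1 to 2 mm too far is over 20 N; feel for it.
- knob (a point): centre of the black thumb bar at the free end of the orange leaf: cylinder 16 mm diameter, 26 mm long, along y of the fence, 88 mm from the hinge axis; can be pinched by its flat ends from above and turns between the pads. The arm is 13 mm wide, 12 mm thick. Leaf down: at height 62 mm, 60 mm in front of the fence face, 15 mm beyond the foot's face.
- hinge (a point): point on the leaf's hinge axis, at height 62 mm, 28 mm behind the fence front face; the axis runs along y of the fence. The hinge sits in a grey carriage clamped on the rail behind the fence (top at 71 mm, 30 mm wide); where it is clamped differs each time.
- leaf (a joint): angle of the leaf, rad: 0 is fully down (arm level, pointing towards the robot), 1.57 upright, 1.9 fully up, leaning back. A stiff friction hinge (about 2 N at the knob) keeps it where it is left. It starts up.
- specimen_center (a point): centre (half-way up) of the amber resin block: 36 mm across the fence (x), 70 mm along it (y), 45 mm high, 0.14 to 0.28 kg, loose on the bed 4 to 14 mm off the fence, turned up to 0.15 rad, long side along the fence. Axes as the fence's. Top at height 55 mm. Its +y end is to meet the nose. Bed, fence and nose drag on it (friction 0.5 to 0.7), so sideways force alone is not proof of contact.
- reagent_center (a point): centre of an amber bottle with a black cap, 52 mm in diameter, 100 mm tall, loose on the bench, leave alone
- jar_center (a point): centre of a white jar with a blue lid, 56 mm in diameter, 65 mm tall, loose on the bench, leave alone
- slidebox_center (a point): centre of a blue and white slide box, 87 x 62 x 32 mm, loose on the bench, leave alone

How it is judged:
On the way, in this order (a step that is already met when the one before it is completed fails the run):
1. the leaf is flipped fully down (within 0.08 rad) before the block has reached it (value of joint leaf below 0.08 rad and contact force between specimen and leaf below 0.5 N), for 0.2 s.
2. leaf down, the block is pressed with 1.5 to 20 N against the nose and 1.5 to 20 N against the fence at once, square to the fence within 0.035 rad, for 0.4 s (value of joint leaf below 0.08 rad and contact force between specimen and leaf above 1.5 N and contact force between specimen and fence above 1.5 N and angle between the y axis of specimen_center and the y axis of fence, either way round below 0.035 rad), for 0.4 s.
3. the leaf is flipped up beyond 1.35 rad (value of joint leaf above 1.35 rad), for 0.2 s.
At the end, for the whole second after the job is handed in: the leaf is up (beyond 1.35 rad); the block stands upright on the bed, released and at rest, its end within 2 mm of the gauge plane set by the tip of the brass nose, its long side within 2 mm of the fence and square to it within 0.035 rad (value of joint leaf above 1.35 rad and y of specimen_center in the frame of nose between -0.037 and -0.033 m and x of specimen_center in the frame of fence between -0.02 and -0.016 m and z of specimen_center in the frame of fence below 0.0185 m and angle between the y axis of specimen_center and the y axis of fence, either way round below 0.035 rad and angle between specimen_center's own z axis and vertical below 0.05 rad and linear speed of specimen below 0.01 m/s and contact force between the fingers and specimen below 0.1 N); the robot touches nothing.
It fails at once if the block is pressed against the stop (leaf and nose) with more than 20 N (contact force between specimen and leaf above 20 N).
It fails at once if the block is pressed against the fence with more than 20 N (contact force between specimen and fence above 20 N).
It fails at once if a bystander is shifted more than 15 mm (distance of any of reagent_center, jar_center, slidebox_center from where it was at the start of the episode above 0.015 m).
It also fails if it takes over 72 s, if anything falls off the work surface, if the arm or the gripper's body presses on something with over 40 N, if the wrist force passes 120 N, or if a joint passes its speed limit or range.

ROBOT

A 7-joint arm with a two-finger parallel gripper is mounted at the origin on the work surface. World frame = base frame: x ahead of the robot, y to its left, z up, the work surface at z = 0. Lengths are in m, angles in rad, forces in N, time in s.
With the tool pointing down it reaches from about 0.425 to 0.95 m from the base axis. Payload 4.7 kg.
Tool frame: the origin (TCP) lies between the finger pads; the fingertips stand 25 mm ahead of it and the grasp point (between the pads) lies 6 mm ahead of it; x points along the fingers, z is the direction in which the jaws open and shut, and the axes are right-handed (so a half turn about x gives the same grasp; the last joint's range is limited). The gripper opens to 85 mm and grips with 20 to 120 N. Pads are 22 mm wide; open, the fingers measure 114 mm over their backs; the gripper's body (76 mm by 85 mm) begins 54 mm behind the grasp point. The pads swing forward as they close: fully open they stand 13 mm farther back than shut.
Start: joints at [1.298, 0.469, -0.049, 1.532, 0.024, 1.141, -0.082], TCP at [0.163, -0.655, 0.256] pointing down, gripper open.
Joint ranges: [-2.59, 2.59], [-0.33, 1.99], [-1.39, 1.29], [0.1, 2.45], [-1.04, 4.18], [0.21, 1.99], [-2.66, 2.66]. Speed limits (rad/s): [2.57, 2.57, 3.14, 3.14, 3.14, 3.14, 3.14].

INTERFACE

Orientations are given as a 3x3 rotation matrix whose columns are the frame's x, y, z axes.
In Python, from rig import * gives the robot as it stands. Calls block until the motion is done:
- movep(position, orientation): joint-space move of the TCP to a pose.
- move_l(position, attitude=None, feed=0.15, until_force=None): straight line of the TCP; attitude=None keeps the orientation; feed is the mean speed in m/s. With until_force (N) it stops when the force on the tool has changed by that much, and returns True; else False.
- move_joints(angles): joint-space move.
- command_gripper(opening, newtons=None): finger opening in m; newtons is the grip in N (None keeps the last); returns when the fingers have stopped.
- sleep(seconds).
- inverse_kinematics(position, orientation): joint angles nearest the present ones, or None.
- sense(): the state.
- camera(name): name is "scene" or "top" or "wrist"; returns (picture, depth): 400x640x3 uint8, red, green, blue; 400x640 float32, m along the optical axis (not along the pixel's ray), 0 where there is no reading.
- camera_params(name): a dict with "K" (3x3 intrinsics, pixels), "position" and "rotation" of the camera in the world; the wrist camera has in their place "tool_from_camera" (4x4, takes a point from camera to tool coordinates, whose origin is the TCP and whose axes are the tool frame's). Camera axes: x right, y down, z forward; pixel columns grow to the right and rows downward; lengths in m; the calibration is good to about 2 mm. A picture is of the moment at which its call begins: read the wrist's pose just before it. camera_params takes no time and is no camera call.
A pose or a line that the arm cannot do raises Unreachable and nothing moves.
- finish_job(): hands the job in, once; it reports no verdict.
The state is a dict: "time_s": time; "joint_pos": joint angles; "qd": joint speeds; "joint_efforts": joint torques, N m; "position": TCP position; "tcp_rot": TCP orientation; "wrist_force": force on the tool from outside, world axes, zero at the start; "ft_torque": the same for the moment, N m; "finger_gap": finger opening in m.
Only numpy, scipy, OpenCV 4.12 (cv2) and the standard library are available. Lean on these libraries where they do the work, as an engineer would, in place of code of your own. Each camera call takes 0.05 s, during which the arm holds its last target.

## Working session

There is one attempt and no reset: what is moved stays moved. The work goes in short steps, each a Python script; the robot and the scene stay as the last script left them, time stands still between calls to the robot, and variables do not carry over. Pictures are saved under pics/ and viewed, and the job is handed in when it is done.

```bash
ls; mkdir -p pics
python3 - <<'E'
from rig import *
import cv2,numpy as np
s=sense();print(s)
for n in ["scene","top","wrist"]:
    im,d=camera(n); np.savez("cam_%s0.npz"%n,im=im,d=d)
    cv2.imwrite("pics/%s0.png"%n,im[:,:,::-1]); p=camera_params(n);print(n,p,(d>0).mean())
E
```

```text
pics
{'time_s': 0.0, 'joint_pos': array([ 1.29811789,  0.4694568 , -0.04861132,  1.5337036 ,  0.02409152,
        1.14102399, -0.08226049]), 'qd': array([ 0.00098401, -0.00086105,  0.00015429,  0.00031846,  0.000894  ,
        0.00197804, -0.00036157]), 'joint_efforts': array([ 3.29018391e-06, -5.10321772e+01, -4.63873555e-02, -2.37719125e+01,
        1.07864416e-02,  7.55770365e-03, -6.75119608e-06]), 'position': array([ 0.16281588, -0.65450445,  0.25524699]), 'tcp_rot': array([[-5.42585696e-04,  9.70412984e-01,  2.41450503e-01],
       [ 1.93162354e-03,  2.41451105e-01, -9.70411064e-01],
       [-9.99997987e-01, -6.01396863e-05, -2.00548048e-03]]), 'wrist_force': array([0.38005002, 0.56403262, 0.00493634]), 'ft_torque': array([ 0.0010475 , -0.03417159, -0.05511297]), 'finger_gap': 0.08550573687529532}
scene {'K': array([[429.9028268 ,   0.        , 323.82778406],
       [  0.        , 429.9028268 , 197.60631971],
       [  0.        ,   0.        ,   1.        ]]), 'position': array([1.22463312, 0.03544377, 0.80290378]), 'rotation': array([[-0.02285409,  0.76197006, -0.64720887],
 
[... 346 characters left out ...]
rray([[-0.02772422, -0.98660807,  0.16073542],
       [-0.99952269,  0.02516854, -0.01791456],
       [ 0.01362917, -0.16115537, -0.98683494]])} 0.99601171875
wrist {'K': array([[331.02282445,   0.        , 322.55805526],
       [  0.        , 331.02282445, 196.29618123],
       [  0.        ,   0.        ,   1.        ]]), 'tool_from_camera': array([[ 3.49560642e-04, -3.26484086e-01,  9.45202634e-01,
        -1.16919594e-01],
       [ 3.61772588e-04, -9.45202589e-01, -3.26484204e-01,
         8.44305352e-02],
       [ 9.99999873e-01,  4.56074431e-04, -2.12292631e-04,
         9.30054406e-04],
       [ 0.00000000e+00,  0.00000000e+00,  0.00000000e+00,
         1.00000000e+00]])} 0.9959296875
```

View pics/top0.png

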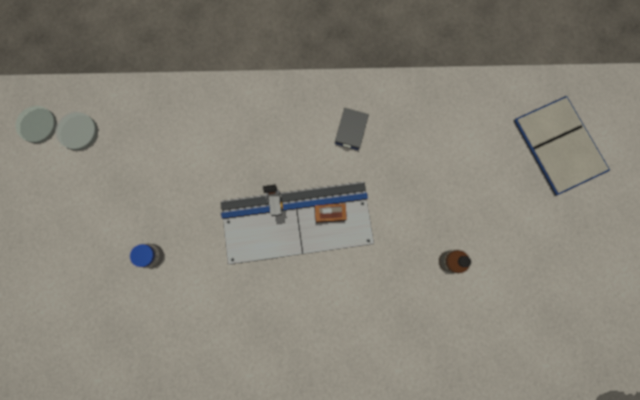

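View pics/scene0.png

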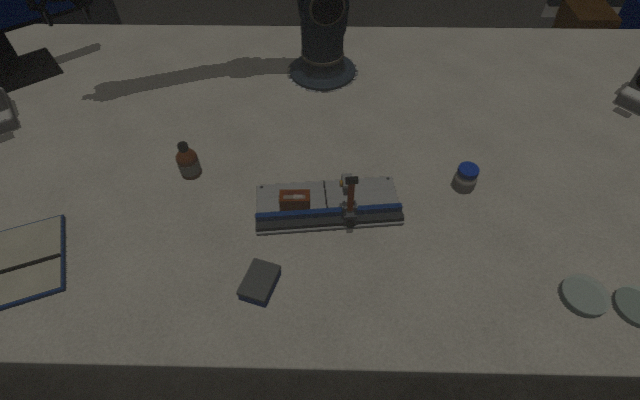

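Top view: the jig is centred near (297,225), the blue fence runs from (222,213) to (368,197), and the leaf/carriage is at about (273,198). The block is at (331,213), the jar at (143,256), the bottle at (458,261) and the slide box at (351,130). Next I'll get coarse positions.

```bash
cat > hlp.py <<'E'
import numpy as np, cv2
def ray(p,uv,R=None,t=None):
    K=p["K"]; uv=np.atleast_2d(np.asarray(uv,float))
    d=np.c_[(uv[:,0]-K[0,2])/K[0,0],(uv[:,1]-K[1,2])/K[1,1],np.ones(len(uv))]
    R=p["rotation"] if R is None else R; t=p["position"] if t is None else t
    return t,d@R.T
def onplane(p,uv,z,R=None,t=None):
    t,d=ray(p,uv,R,t); return t+d*((z-t[2])/d[:,2])[:,None]
def wristRt(p,s):
    T=p["tool_from_camera"]; R=s["tcp_rot"]@T[:3,:3]; t=s["position"]+s["tcp_rot"]@T[:3,3]; return R,t
def hsv(im): return cv2.cvtColor(im,cv2.COLOR_RGB2HSV)
E
python3 - <<'E'
from rig import camera_params
from hlp import *
z=np.load("cam_top0.npz"); im=z["im"]; p=camera_params("top"); h=hsv(im)
roi=np.zeros(im.shape[:2],bool); roi[180:235,210:385]=1
b=((h[...,0]>100)&(h[...,0]<130)&(h[...,1]>110)&roi)
v,u=np.nonzero(b); P=onplane(p,np.c_[u,v],0.024)
print(len(u)); l=cv2.fitLine(P[:,:2].astype(np.float32),cv2.DIST_HUBER,0,.01,.01).ravel(); print("fence centre line",l, np.arctan2(l[1],l[0]), P.min(0),P.max(0))
for n,(u,v,zz) in dict(block=(330,213,.055),carr=(275,205,.071),knob=(270,189,.15),jar=(143,256,.065),bot=(464,261,.1),box=(352,128,.032)).items(): print(n,onplane(p,(u,v),zz))
E
```

```text
620
fence centre line [ 0.11141635 -0.9937738   0.6053619   0.02791288] -1.4591482 [ 0.58199735 -0.13518606  0.024     ] [0.62762286 0.19840847 0.024     ]
block [[ 0.58126778 -0.04803287  0.055     ]]
carr [[0.60011394 0.07287176 0.071     ]]
knob [[0.62130366 0.07627305 0.15      ]]
jar [[0.49747942 0.35827449 0.065     ]]
bot [[ 0.46795833 -0.32105841  0.1       ]]
box [[ 0.78545044 -0.10865184  0.032     ]]
```

Run:
```python
from rig import *
import numpy as np
s=sense()
for a in [0.1,]:
  for pos in [(0.43,0.03,0.3),(0.40,0.03,0.3),(0.5,0.03,0.3)]:
    c=np.cos(a);si=np.sin(a)
    for sg in (1,-1):
      # tool x down, tool z along +-fence y
      z=sg*np.array([-si,c,0]); x=np.array([0,0,-1.]); y=np.cross(z,x)
      R=np.c_[x,y,z]; print(pos,sg,y,inverse_kinematics(pos,R))
```

```text
(0.43, 0.03, 0.3) 1 [-0.99500417 -0.09983342 -0.        ] [ 0.84861414  0.11557535 -1.06890256  1.97370675  0.11285094  1.11462173
  1.40345263]
(0.43, 0.03, 0.3) -1 [0.99500417 0.09983342 0.        ] [ 0.64802787  0.08077178 -0.84511562  1.98022906  0.06748166  1.10860462
 -1.69639006]
(0.4, 0.03, 0.3) 1 [-0.99500417 -0.09983342 -0.        ] [ 0.87121831  0.0199427  -1.03388408  2.02852248  0.01919976  1.10294298
  1.49955857]
(0.4, 0.03, 0.3) -1 [0.99500417 0.09983342 0.        ] [ 0.69332506  0.00831838 -0.8560935   2.03382752  0.0070414   1.10232324
 -1.63672704]
(0.5, 0.03, 0.3) 1 [-0.99500417 -0.09983342 -0.        ] [ 0.79545174  0.33191606 -1.14897669  1.83670529  0.32678488  1.18406134
  1.21148012]
(0.5, 0.03, 0.3) -1 [0.99500417 0.09983342 0.        ] [ 0.54967193  0.22810542 -0.80592184  1.84626974  0.18035177  1.14215268
 -1.78956916]
```

View pics/wrist0.png

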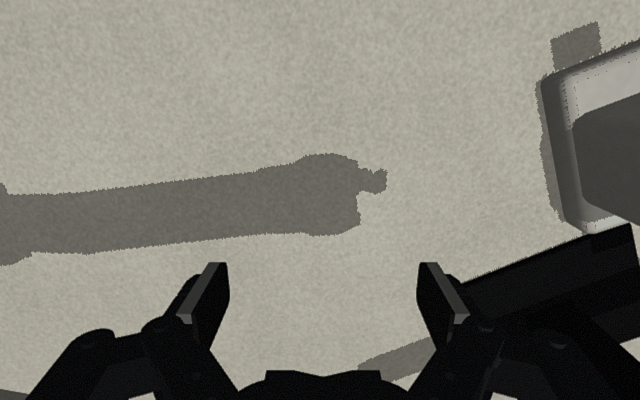

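Run:
```python
from rig import *
import numpy as np
from hlp import *
z=np.load("cam_scene0.npz");cv2.imwrite("pics/sc_zoom.png",cv2.resize(z["im"][150:250,230:430,::-1],None,fx=4,fy=4,interpolation=cv2.INTER_CUBIC))
z=np.load("cam_top0.npz");cv2.imwrite("pics/tp_zoom.png",cv2.resize(z["im"][170:270,200:400,::-1],None,fx=4,fy=4,interpolation=cv2.INTER_CUBIC))
```

```text
(no output)
```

View pics/sc_zoom.png

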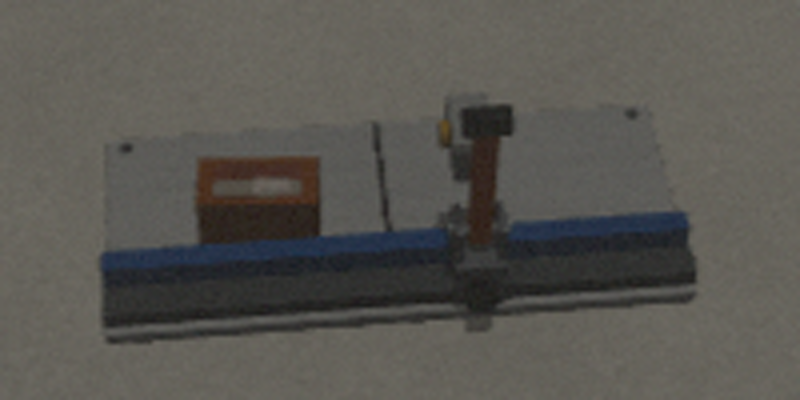

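Scene zoom: the leaf stands up with its knob at (352,180), the brass nose faces the block, and the block has a pale label. Now I'll take a wrist view from above the jig.

```bash
cat >> hlp.py <<'E'
A0=0.1116
def Rk(a=A0,sg=1):   # jaws along fence y
    z=sg*np.array([-np.sin(a),np.cos(a),0]); x=np.array([0,0,-1.]); return np.c_[x,np.cross(z,x),z]
def Rb(a=A0,sg=1):   # jaws along fence x
    z=sg*np.array([np.cos(a),np.sin(a),0]); x=np.array([0,0,-1.]); return np.c_[x,np.cross(z,x),z]
E
python3 - <<'E'
from rig import *
from hlp import *
move_joints([0,.45,0,1.55,0,1.141,1.45])
print(sense()["position"])
movep([.62,.03,.27],Rk())
s=sense();im,d=camera("wrist");print(s["time_s"],s["joint_pos"],s["position"],s["wrist_force"])
np.savez("w1.npz",im=im,d=d,position=s["position"],tcp_rot=s["tcp_rot"]);cv2.imwrite("pics/w1.png",im[:,:,::-1])
E
```

```text
[ 0.66557582 -0.04362877  0.2615108 ]
3.375 [-0.06259806  0.3689206  -0.07337784  1.65197398  0.02947538  1.12093662
  1.54041547] [0.61957216 0.03080735 0.2705623 ] [-0.40984288 -0.7647432  -0.11154053]
```

View pics/w1.png

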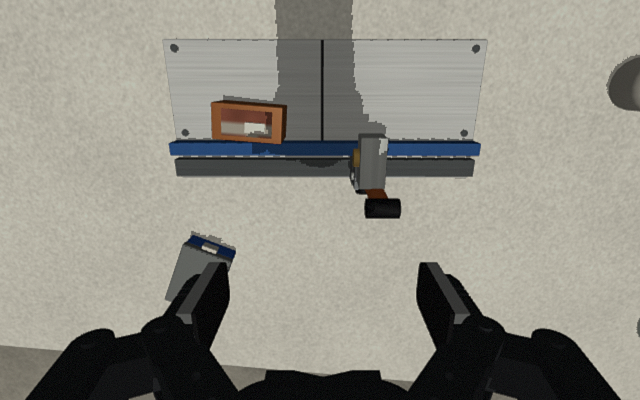

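Wrist view: fence band at rows 141–157, columns 169–480; block top at about (212–286, 102–142); knob at (382,208); carriage at (372,160); nose at (357,157). Extracting the edges.

Run:
```python
from rig import camera_params
from hlp import *
z=np.load("w1.npz");im=z["im"];d=z["d"];p=camera_params("wrist");R,t=wristRt(p,z);h=hsv(im)
P_=lambda uv,zz:onplane(p,uv,zz,R,t)
print("cam",t)
roi=np.zeros(im.shape[:2],bool); roi[130:170,160:490]=1
b=(h[...,0]>100)&(h[...,0]<130)&(h[...,1]>100)&roi
bk=[];fr=[]
for u in list(range(175,340))+list(range(392,475)):
    r=np.nonzero(b[:,u])[0]
    if len(r)>8: bk.append((u,r.max()+.5)); fr.append((u,r.min()-.5))
for n,e,zz in(("back24",bk,.024),("front24",fr,.024),("front10",fr,.010)):
    P=P_(np.array(e),zz); l=cv2.fitLine(P[:,:2].astype(np.float32),cv2.DIST_HUBER,0,.01,.01).ravel(); l*=-np.sign(l[0])*0+1
    if l[1]<0:l[:2]*=-1
    nrm=np.array([l[1],-l[0]]); print(n,"ang",np.arctan2(-l[0],l[1]),"off",nrm@l[2:])
for r in (146,150,154):
    c=np.nonzero(b[r])[0]; print("ends",r,c.min(),c.max(),P_([(c.min()-.5,r),(c.max()+.5,r)],.024)[:,:2])
# block
o=(h[...,0]<18)&(h[...,1]>90); o[:90]=0;o[150:]=0;o[:,:200]=0;o[:,300:]=0
o=cv2.morphologyEx(o.astype(np.uint8),cv2.MORPH_CLOSE,np.ones((3,3)))
cs,_=cv2.findContours(o,0,2);c=max(cs,key=cv2.contourArea)
print("blk contour",cv2.boundingRect(c),cv2.approxPolyDP(c,3,True).reshape(-1,2).tolist())
# depth based top points
v,u=np.nonzero((d>0)); K=p["K"];dd=d[v,u]
C=np.c_[(u-K[0,2])/K[0,0]*dd,(v-K[1,2])/K[1,1]*dd,dd]@R.T+t
H=np.zeros(d.shape);H[v,u]=C[:,2];XY=np.zeros(d.shape+(2,));XY[v,u]=C[:,:2]
print("bed z",np.median(H[60:90,190:300]),"bench",np.median(H[5:30,20:140]),"fence",np.median(H[147:154,300:340]))
m=(np.abs(H-.055)<.006)&(roi|True);m[:90]=0;m[150:]=0;m[:,:200]=0;m[:,300:]=0
print("block top z",np.median(H[m]),m.sum());cs,_=cv2.findContours(m.astype(np.uint8),0,2);c=max(cs,key=cv2.contourArea)
rc=cv2.minAreaRect(c);print(rc, P_(cv2.boxPoints(rc),.055)[:,:2], P_(rc[0],.055))
k=(h[...,2]<60);k[:195]=0;k[225:]=0;k[:,:350]=0;k[:,420:]=0
v,u=np.nonzero(k);print("knob px",u.min(),u.max(),v.min(),v.max(),"z",np.median(H[k]))
kc=((u.min()+u.max())/2,(v.min()+v.max())/2)
print("knob",P_(kc,.145), P_([(u.min()-.5,kc[1]),(u.max()+.5,kc[1])],.145))
g=cv2.resize(im[90:230,200:420,::-1],None,fx=3.6,fy=3.6,interpolation=cv2.INTER_CUBIC);cv2.imwrite("pics/w1z.png",g)
```

```text
cam [0.53617593 0.02041211 0.38740921]
back24 ang 0.113779135 off 0.61163783
front24 ang 0.11379023 off 0.5960552
front10 ang 0.11379011 off 0.5984063
ends 146 170 479 [[ 0.6220085  -0.13969433]
 [ 0.58315993  0.20024918]]
ends 150 170 479 [[ 0.62651197 -0.13985794]
 [ 0.58750942  0.20144249]]
ends 154 171 478 [[ 0.63092523 -0.13891776]
 [ 0.59202012  0.20153971]]
blk contour (211, 100, 76, 44) [[211, 102], [212, 138], [280, 143], [285, 136], [286, 105]]
bed z 0.009339550566624777 bench -0.0007120488093799726 fence 0.02939412665133989
block top z 0.0546119718994465 2636
((245.99118041992188, 122.61469268798828), (72.93836975097656, 37.1211051940918), 4.39870548248291) [[ 0.60246982 -0.08723104]
 [ 0.56623656 -0.08454319]
 [ 0.56347542 -0.01431318]
 [ 0.59981042 -0.01443835]] [[ 0.58267572 -0.05021693  0.055     ]]
knob px 365 400 195 217 z 0.1558477435808269
knob [[0.62223198 0.07755153 0.145     ]] [[0.62383148 0.06354888 0.145     ]
 [0.62063243 0.09155461 0.145     ]]
```

View pics/w1z.png

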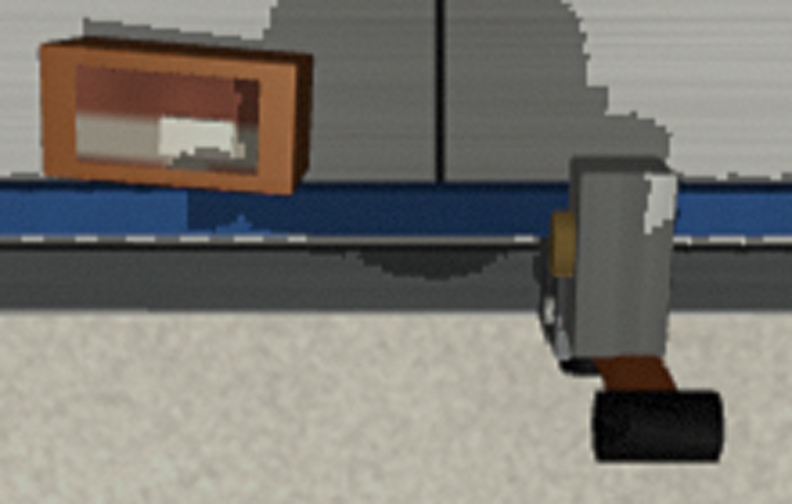

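```bash
cat >> hlp.py <<'E'
A0=0.1138; X0=0.5977
ex=np.array([np.cos(A0),np.sin(A0)]); ey=np.array([-np.sin(A0),np.cos(A0)])
def F(x,y,z): return np.r_[ex*(x+X0)+ey*y, z]      # fence frame -> world (y origin = world origin projection)
def Fi(p): p=np.asarray(p); return np.array([ex@p[:2]-X0, ey@p[:2], p[2]])
def ff(f): f=np.asarray(f); return np.array([ex@f[:2],ey@f[:2],f[2]])
KY=None
E
python3 - <<'E'
from rig import *
from hlp import *
z=np.load("w1.npz");p=camera_params("wrist");R,t=wristRt(p,z)
k=onplane(p,(382.5,206.5),.150,R,t)[0];kf=Fi(k);print("knob",kf)
ends=onplane(p,[(169.5,150),(479.5,150)],.024,R,t);print("fence ends",Fi(ends[0]),Fi(ends[1]))
th=np.arccos((.028-kf[0])/.088);kz=.062+.088*np.sin(th);print("theta",th,kz)
command_gripper(.06)
movep(F(kf[0],kf[1],.215),Rk(A0))
s0=sense();print("gap",s0["finger_gap"])
im,d=camera("wrist");cv2.imwrite("pics/w2.png",im[:,:,::-1]);np.savez("w2.npz",im=im,d=d,position=s0["position"],tcp_rot=s0["tcp_rot"])
r=move_l(F(kf[0],kf[1],kz+.008),feed=.1,until_force=8)
s=sense();print(r,s["time_s"],Fi(s["position"]),ff(s["wrist_force"]-s0["wrist_force"]))
E
```

```text
knob [0.02782632 0.00544758 0.15      ]
fence ends [ 0.00887803 -0.21009658  0.024     ] [0.00888398 0.13342515 0.024     ]
theta 1.568822703870241 0.14999982861180788
gap 0.05988657118719911
False 4.9583 [0.02833585 0.00527421 0.15855895] [ 0.25714767  0.7577131  -0.2966637 ]
```

View pics/w2.png

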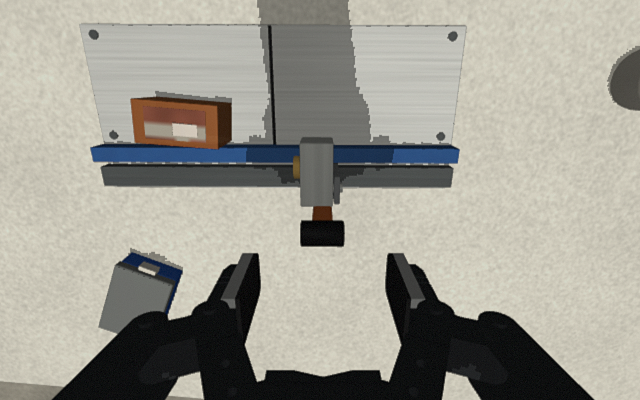

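The knob at (322,233) is centred between the fingers, so I'll pinch it and take the leaf down.

```bash
cat >> hlp.py <<'E'
def arc(rig,th0,th1,n,off,ky,feed=.12):
    "off: TCP minus nominal knob position (x,z) in fence frame"
    for th in np.linspace(th0,th1,n+1)[1:]:
        rig.move_l(F(.028-.088*np.cos(th)+off[0],ky,.062+.088*np.sin(th)+off[1]),feed=feed)
        s=rig.sense(); print("th %.2f"%th,np.round(ff(s["wrist_force"]),1),"gap %.4f"%s["finger_gap"],"t %.2f"%s["time_s"])
E
python3 - <<'E'
import rig
from rig import *
from hlp import *
command_gripper(.02,25)
s=sense();print("gap",s["finger_gap"],Fi(s["position"]),ff(s["wrist_force"]))
p=Fi(s["position"])
if .022<s["finger_gap"]<.030:
    off=(p[0]-(.028-.088*np.cos(1.569)),p[2]-.150)
    arc(rig,1.569,-0.01,9,off,p[1])
    im,d=camera("top");cv2.imwrite("pics/t3.png",cv2.resize(im[170:270,200:400,::-1],None,fx=4,fy=4))
E
```

```text
gap 0.025620568907239266 [0.02830148 0.00596759 0.15891764] [-0.48163026  1.97133331  4.06301622]
th 1.39 [-1.   0.2  3.7] gap 0.0255 t 5.63
th 1.22 [-2.3 -0.2  6.5] gap 0.0253 t 5.91
th 1.04 [-2.5  0.9  6.7] gap 0.0253 t 6.18
th 0.87 [-3.7 -0.3  6.3] gap 0.0252 t 6.46
th 0.69 [-3.2  0.6  1.8] gap 0.0253 t 6.73
th 0.52 [-2.2  1.2  0.5] gap 0.0253 t 7.01
th 0.34 [-1.8  2.6  0.3] gap 0.0254 t 7.28
th 0.17 [-1.5  1.4 -0.2] gap 0.0253 t 7.56
th -0.01 [-1.3  2.8 -0.4] gap 0.0254 t 7.83
```

Run:
```python
from rig import *
from hlp import *
s=sense();print(s["time_s"],Fi(s["position"]))
im,d=camera("scene");cv2.imwrite("pics/s3.png",cv2.resize(im[130:250,230:430,::-1],None,fx=4,fy=4))
```

```text
7.8833 [-0.05960939  0.00613296  0.0702211 ]
```

View pics/s3.png

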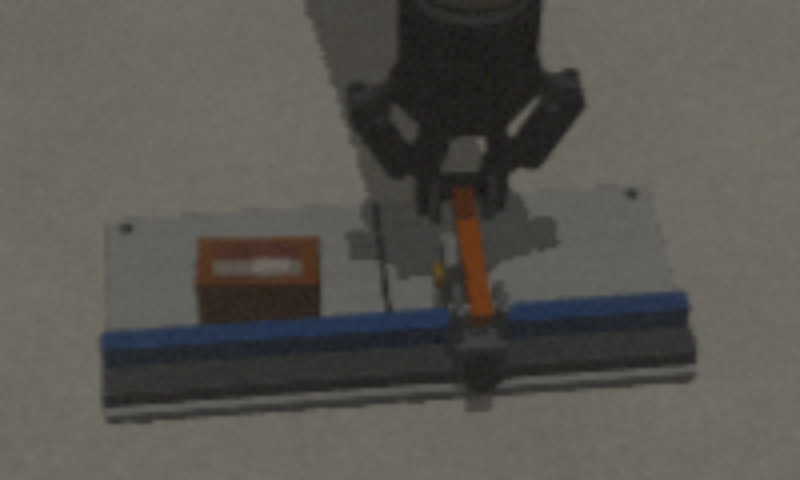

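The leaf looks level, with the nose at left of the foot. There's no hard-stop force yet, so I'll press on gently until I feel one.

Run:
```python
from rig import *
from hlp import *
p=sense()["position"]
r=move_l(p-[0,0,.006],feed=.02,until_force=10)
s=sense();print(r,Fi(s["position"]),ff(s["wrist_force"]),s["finger_gap"])
sleep(.3)
s=sense();print(Fi(s["position"]),ff(s["wrist_force"]))
command_gripper(.05)
s=sense();print(Fi(s["position"]),ff(s["wrist_force"]),s["finger_gap"])
p=Fi(s["position"])
move_l(F(p[0],p[1],.20),feed=.25)
# view for block & nose & leaf
movep(F(-.02,-.05,.25),Rk(A0))
s=sense();im,d=camera("wrist");print(s["time_s"])
np.savez("w4.npz",im=im,d=d,position=s["position"],tcp_rot=s["tcp_rot"]);cv2.imwrite("pics/w4.png",im[:,:,::-1])
```

```text
True [-0.05959923  0.00614923  0.06489272] [-0.91509006  0.2110473   4.77460927] 0.02554162254449656
[-0.0596438   0.00614071  0.06489875] [-1.11661779  0.20370199  4.7218713 ]
[-0.06165834  0.00679476  0.06349663] [ 0.44775478  0.31995382 -0.23101159] 0.050433444985962965
10.0833
```

View pics/w4.png

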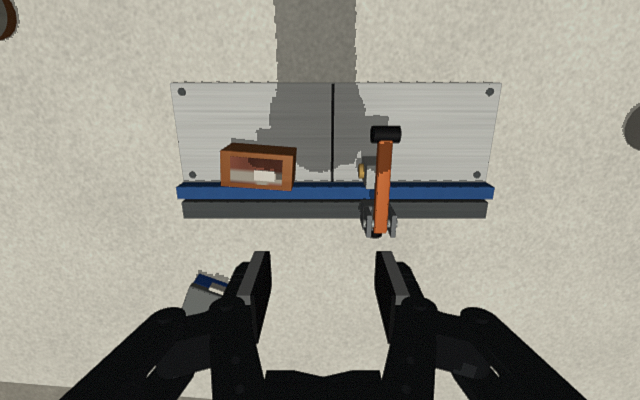

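Leaf is pointing to the robot: knob at (386,134), arm down to (378,235). I'll check the leaf's level with depth and measure the block and nose.

Run:
```python
from rig import camera_params
from hlp import *
z=np.load("w4.npz");im=z["im"];d=z["d"];p=camera_params("wrist");R,t=wristRt(p,z);h=hsv(im)
K=p["K"];v,u=np.indices(d.shape);C=np.stack([(u-K[0,2])/K[0,0]*d,(v-K[1,2])/K[1,1]*d,d],-1)@R.T+t
H=C[...,2]; print("bed",np.median(H[100:130,190:270]),"cam",t)
arm=(h[...,0]<15)&(h[...,1]>150)&(u>365)&(u<400)&(v>145)&(v<232)
for a,b in((145,160),(160,180),(180,200),(200,220),(220,232)):
    m=arm&(v>=a)&(v<b); print("arm rows",a,np.round(np.median(H[m]),4),m.sum(),np.median((C[m][:,:2]@ex-X0)))
kn=(h[...,2]<50)&(u>365)&(u<405)&(v>122)&(v<145); print("knob z",np.percentile(H[kn],[10,50,90]),u[kn].min(),u[kn].max(),v[kn].min(),v[kn].max())
uu=(u[kn].min()+u[kn].max())/2;vv=(v[kn].min()+v[kn].max())/2;print("knob",Fi(onplane(p,(uu,vv),.062,R,t)[0]))
# block top via height mask and colour
m=(np.abs(H-np.median(H[np.abs(H-.055)<.005]))<.005)&(u>205)&(u<310)&(v>135)&(v<200)
c=max(cv2.findContours(m.astype(np.uint8),0,2)[0],key=cv2.contourArea)
rc=cv2.minAreaRect(c.astype(np.float32));bx=onplane(p,cv2.boxPoints(rc),.055,R,t);f=np.array([Fi(q) for q in bx]);print("block corners f",np.round(f[:,:2],4).tolist(),"ctr",f.mean(0))
w=np.array([Fi(q) for q in onplane(p,c.reshape(-1,2),.055,R,t)])[:,:2].astype(np.float32)
rw=cv2.minAreaRect(w);print("rect in fence frame",rw)
o=(h[...,0]>18)&(h[...,0]<32)&(h[...,1]>100)&(u>345)&(u<375)&(v>150)&(v<190)
print("nose px",u[o].min(),u[o].max(),v[o].min(),v[o].max()); print("nose tip f",Fi(onplane(p,(u[o].min()-.5,(v[o].min()+v[o].max())/2),.032,R,t)[0]))
bl=(h[...,0]>100)&(h[...,0]<130)&(h[...,1]>100)&(v>178)&(v<205)
e=np.array([(c_,np.nonzero(bl[:,c_])[0].max()+.5) for c_ in list(range(185,350))+list(range(400,490)) if bl[:,c_].sum()>6])
P=onplane(p,e,.024,R,t);l=cv2.fitLine(P[:,:2].astype(np.float32),cv2.DIST_HUBER,0,.01,.01).ravel()
print("fence ang",np.arctan(-l[0]/l[1]),"front xf",ex@l[2:]-.014-X0)
cv2.imwrite("pics/w4z.png",cv2.resize(im[75:245,205:415,::-1],None,fx=3.5,fy=3.5,interpolation=cv2.INTER_CUBIC))
```

```text
bed 0.009382726772691224 cam [0.49635908 0.00474105 0.36534433]
arm rows 145 0.0673 198 -0.04444417271593526
arm rows 160 0.0673 285 -0.02848497065540312
arm rows 180 0.0673 284 -0.00916106209153017
arm rows 200 0.0671 290 0.011229490756316685
arm rows 220 0.0672 151 0.028259045447360687
knob z [0.06403085 0.06814136 0.06951863] 370 400 126 143
knob [-0.05973491  0.00529432  0.062     ]
block corners f [[-0.0093, -0.1547], [-0.0454, -0.1484], [-0.0402, -0.0789], [-0.0036, -0.0827]] ctr [-0.02461753 -0.11615628  0.055     ]
rect in fence frame ((-0.024569883942604065, -0.11568780243396759), (0.06985043734312057, 0.036633480340242386), 85.49751281738281)
nose px 358 364 164 178
nose tip f [-0.01779093 -0.01535994  0.032     ]
fence ang 0.112133816 front xf 0.002389240600398246
```

View pics/w4z.png

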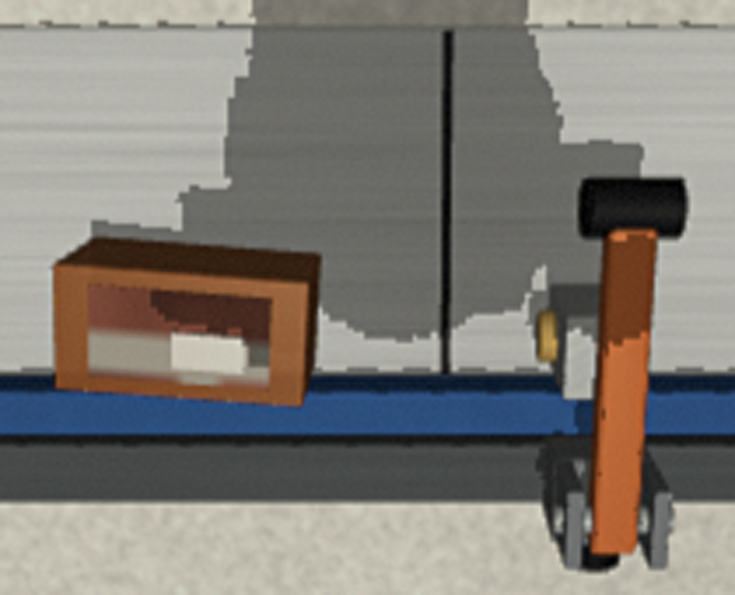

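Run:
```python
from rig import camera_params
from hlp import *
z=np.load("w4.npz");im=z["im"];d=z["d"];p=camera_params("wrist");R,t=wristRt(p,z)
K=p["K"];v,u=np.indices(d.shape);C=np.stack([(u-K[0,2])/K[0,0]*d,(v-K[1,2])/K[1,1]*d,d],-1)@R.T+t
for c in (210,330):
  for r in range(178,224,4): print(c,r,np.round(Fi(C[r,c]),4))
```

```text
210 178 [-0.0042 -0.1771  0.0094]
210 182 [ 0.     -0.1771  0.0109]
210 186 [-1.000e-04 -1.721e-01  2.660e-02]
210 190 [ 0.0038 -0.1719  0.0285]
210 194 [ 0.0078 -0.1719  0.0299]
210 198 [ 0.0127 -0.1728  0.0287]
210 202 [ 0.0203 -0.1763  0.0205]
210 206 [ 0.0249 -0.1767  0.0208]
210 210 [ 0.0295 -0.1771  0.0212]
210 214 [ 0.0343 -0.1776  0.0211]
210 218 [ 0.0395 -0.1785  0.0204]
210 222 [ 0.0533 -0.1866 -0.0003]
330 178 [-0.004  -0.0433  0.0097]
330 182 [-0.     -0.0433  0.0118]
330 186 [ 0.     -0.0437  0.0268]
330 190 [ 0.0038 -0.0437  0.0291]
330 194 [ 0.0082 -0.0437  0.0295]
330 198 [ 0.0122 -0.0437  0.0308]
330 202 [ 0.0208 -0.0434  0.0198]
330 206 [ 0.0247 -0.0434  0.022 ]
330 210 [ 0.0299 -0.0434  0.0208]
330 214 [ 0.0348 -0.0433  0.0205]
330 218 [ 0.0392 -0.0433  0.0215]
330 222 [ 0.0539 -0.0427 -0.0013]
```

The depth map puts the fence top at about 30 mm and the rail at about 21 mm. That's higher than the stated 24 mm, so I'll keep the fingertips above 33 mm. The leaf is level, since arm top z stays at 0.067 along its whole length. Next step is to grip the block.

Run:
```python
from rig import *
from hlp import *
ab=A0-.0785
bx,by=-.0246,-.1157
command_gripper(.062)
movep(F(bx,by,.13),Rb(ab))
s0=sense();print(s0["joint_pos"],s0["time_s"])
r=move_l(F(bx,by,.060),feed=.08,until_force=6)
s=sense();print(r,Fi(s["position"]),ff(s["wrist_force"]))
im,d=camera("wrist");cv2.imwrite("pics/w5.png",im[:,:,::-1])
if not r:
    command_gripper(.03,30)
    s=sense();print("gap",s["finger_gap"],Fi(s["position"]),ff(s["wrist_force"]),s["time_s"])
im,d=camera("wrist");cv2.imwrite("pics/w6.png",im[:,:,::-1])
```

```text
[-0.17585684  0.46705563  0.24818204  1.88597549 -0.15435253  0.80626062
  0.19071423] 11.65
False [-0.0241701  -0.11583304  0.06043592] [ 0.28215314 -0.48374367  0.03638771]
gap 0.03545447050613859 [-0.02404922 -0.11574086  0.060587  ] [-0.05417645  0.37089445  3.54335275] 13.075
```

View pics/w6.png

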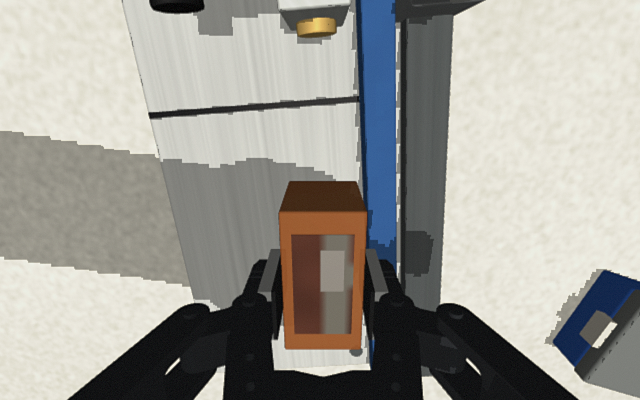

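Block gripped at (322,280), with the brass nose ahead at (316,28). Squaring it to the fence, then advancing to feel for the nose.

Run:
```python
from rig import *
from hlp import *
AF=.113
move_l(F(-.027,-.112,.0608),attitude=Rb(AF),feed=.04)
s=sense();print(Fi(s["position"]),ff(s["wrist_force"]),s["finger_gap"])
move_l(F(-.027,-.062,.0608),feed=.08)
sleep(.2)
s=sense();print(Fi(s["position"]),ff(s["wrist_force"]),s["finger_gap"],s["time_s"])
r=move_l(F(-.027,-.044,.0608),feed=.01,until_force=3)
s=sense();print(r,Fi(s["position"]),ff(s["wrist_force"]),s["finger_gap"],s["time_s"])
im,d=camera("wrist");cv2.imwrite("pics/w7.png",im[:,:,::-1])
```

```text
[-0.02756839 -0.11138275  0.06062124] [-1.09559975  1.65854723  1.38640899] 0.035425263318640855
[-0.027127   -0.06268226  0.06074633] [-0.05360332  0.05219918 -2.59356179] 0.035123859652536865 14.3583
True [-0.02718794 -0.04925186  0.06060815] [-0.03259675 -0.59139799  4.01818613] 0.035281508168195246 15.6167
```

View pics/w7.png

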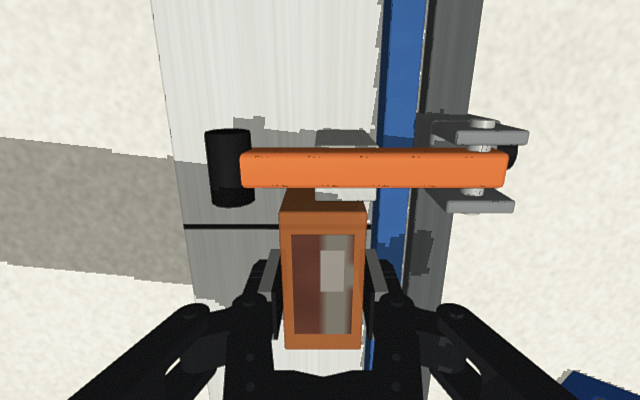

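The trip came from z (the block touched the bed), not from the nose. I'll raise it a hair so it hangs clear, then feel along y using only the y force component.

```bash
cat >> hlp.py <<'E'
def feel(rig,pos,axis,step,limit,n,feed=.01,settle=.04,base=None):
    "step along fence axis (0=x,1=y) until |force change on that axis|>limit; returns last target"
    pos=np.array(pos,float); b=ff(rig.sense()["wrist_force"]) if base is None else base
    for i in range(n):
        pos[axis]+=step; rig.move_l(F(*pos),feed=feed); rig.sleep(settle)
        s=rig.sense(); f=ff(s["wrist_force"]); q=Fi(s["position"])
        if i%4==0 or abs(f-b)[axis]>1: print(i,np.round(pos*1e3,2),np.round(q*1e3,2),np.round(f,1),"t %.2f"%s["time_s"])
        if abs(f-b)[axis]>limit: return pos,True
    return pos,False
E
python3 - <<'E'
import rig
from rig import *
from hlp import *
p=Fi(sense()["position"])
move_l(F(p[0],p[1]-.0015,.0608),feed=.02)
move_l(F(p[0],p[1]-.0015,.0613),feed=.01)
sleep(.3);s=sense();print(np.round(Fi(s["position"])*1e3,2),ff(s["wrist_force"]),s["time_s"])
pos,ok=feel(rig,[p[0],p[1]-.0015,.0613],1,.0003,2.5,10)
print(pos,ok,sense()["time_s"])
E
```

```text
[-27.25 -50.7   61.2 ] [ 0.55099558 -0.15399855 -1.95472626] 16.475
0 [-27.18 -50.46  61.3 ] [-27.17 -50.43  61.3 ] [-0.2 -0.1 -2.2] t 16.77
4 [-27.18 -49.26  61.3 ] [-27.15 -49.24  61.32] [-0.5 -0.  -2.6] t 17.93
6 [-27.18 -48.66  61.3 ] [-27.2  -49.12  61.32] [-0.  -2.  -1.6] t 18.52
7 [-27.18 -48.36  61.3 ] [-27.2  -49.07  61.35] [-0.4 -2.5 -1.9] t 18.81
8 [-27.18 -48.06  61.3 ] [-27.22 -49.01  61.35] [-0.8 -4.8 -1.6] t 19.10
[-0.02718372 -0.04805664  0.0613    ] True 19.1
```

Nose found: contact at TCP y = −49.1 mm, with about 4.5 N per mm of command. I'll back off and feel for the fence.

Run:
```python
import rig
from rig import *
from hlp import *
move_l(F(-.0272,-.0500,.0613),feed=.02)
move_l(F(-.0215,-.0500,.0613),feed=.03); sleep(.15)
s=sense();b=ff(s["wrist_force"]);print(np.round(Fi(s["position"])*1e3,2),b,s["ft_torque"])
pos,ok=feel(rig,[-.0215,-.0500,.0613],0,.0005,4.5,14,feed=.02)
s=sense();print(pos,ok,s["time_s"],s["ft_torque"])
if ok:
    pos,ok=feel(rig,pos,1,.0004,9,8,feed=.02)
    s=sense();print(pos,ok,s["time_s"],s["ft_torque"])
```

```text
[-21.51 -49.67  61.24] [ 0.07982538 -0.67118331 -2.22470363] [-0.01410043 -0.01562746 -0.00641248]
0 [-21.  -50.   61.3] [-21.03 -49.96  61.3 ] [ 1.2 -0.4 -1.7] t 20.13
4 [-19.  -50.   61.3] [-18.96 -49.99  61.31] [ 0.3 -0.3 -2. ] t 21.30
6 [-18.  -50.   61.3] [-18.29 -49.98  61.21] [-1.4 -0.5 -1.9] t 21.88
7 [-17.5 -50.   61.3] [-18.24 -50.01  61.13] [-3.1  0.6 -0.1] t 22.18
8 [-17.  -50.   61.3] [-18.17 -50.01  61.07] [-5.   0.4  1.2] t 22.47
[-0.017  -0.05    0.0613] True 22.4667 [-0.12084936  1.14421098 -0.08046479]
0 [-17.  -49.6  61.3] [-18.15 -50.02  61.08] [-5.3 -1.1  1. ] t 22.76
1 [-17.  -49.2  61.3] [-18.18 -49.9   61.02] [-5.5 -0.7 -0. ] t 23.05
2 [-17.  -48.8  61.3] [-18.18 -49.88  61.  ] [-4.8 -2.4  0.6] t 23.34
3 [-17.  -48.4  61.3] [-18.19 -49.74  60.94] [-4.8 -2.  -0.1] t 23.63
4 [-17.  -48.   61.3] [-18.16 -49.5   60.91] [-4.5 -2.6 -0.6] t 23.93
5 [-17.  -47.6  61.3] [-18.21 -49.18  60.81] [-4.1 -3.2 -1.6] t 24.22
6 [-17.  -47.2  61.3] [-18.15 -49.08  60.85] [-4.2 -2.8 -2. ] t 24.51
7 [-17.  -46.8  61.3] [-18.18 -49.06  60.83] [-4.1 -4.5 -1.8] t 24.80
[-0.017  -0.0468  0.0613] False 24.8 [-1.01845755  0.89719458 -0.03942285]
```

Fence drag is about 2.8 N and the nose is touching again at −49.1. I'll push on for about 5 N at the nose, then hold.

Run:
```python
import rig
from rig import *
from hlp import *
pos,ok=feel(rig,[-.017,-.0468,.0613],1,.0004,7.8,4,feed=.02,base=np.zeros(3))
for i in range(6):
    sleep(.2); s=sense(); print(np.round(Fi(s["position"])*1e3,2),np.round(ff(s["wrist_force"]),1),s["time_s"])
print(pos, s["ft_torque"])
z=s["tcp_rot"][:,2];print("yaw",np.arctan2(z[1],z[0]))
im,d=camera("wrist");cv2.imwrite("pics/w8.png",im[:,:,::-1]);np.savez("w8.npz",im=im,d=d,position=s["position"],tcp_rot=s["tcp_rot"])
```

```text
0 [-17.  -46.4  61.3] [-18.21 -49.05  60.84] [-3.8 -4.  -1. ] t 25.09
1 [-17.  -46.   61.3] [-18.18 -48.98  60.86] [-4.3 -5.8 -1.6] t 25.38
2 [-17.  -45.6  61.3] [-18.18 -48.98  60.9 ] [-3.6 -5.7 -1.9] t 25.68
3 [-17.  -45.2  61.3] [-18.21 -48.95  60.89] [-3.1 -6.9 -1.1] t 25.97
[-18.19 -48.95  60.89] [-4.5 -6.6 -1.6] 26.1667
[-18.19 -48.93  60.88] [-4.8 -7.  -2. ] 26.3667
[-18.17 -48.91  60.88] [-4.4 -6.1 -2.7] 26.5667
[-18.19 -48.96  60.9 ] [-4.9 -6.3 -1. ] 26.7667
[-18.15 -48.97  60.92] [-3.9 -6.  -1.9] 26.9667
[-18.21 -48.98  60.89] [-3.6 -6.8 -0.9] 27.1667
[-0.017  -0.0452  0.0613] [-1.46090795  0.77587075  0.06248269]
yaw 0.11115681145578075
```

View pics/w8.png

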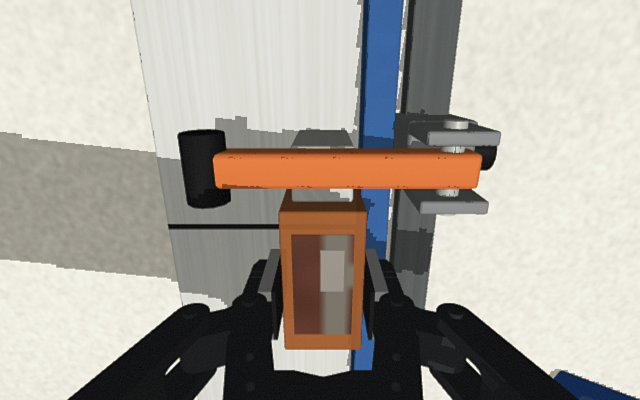

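Fence contact steady at about 4 N and the nose at about 4–6.5 N, with positions fixed. I'll add a slight extra press so both are clearly above threshold, hold, relax, set down and release.

Run:
```python
import rig
from rig import *
from hlp import *
def pr(n): 
    s=sense(); print(n,np.round(Fi(s["position"])*1e3,2),np.round(ff(s["wrist_force"]),1),"gap %.4f"%s["finger_gap"],"t %.2f"%s["time_s"])
move_l(F(-.0165,-.0448,.0613),feed=.01)
for i in range(5): sleep(.2); pr("hold")
move_l(F(-.0173,-.0472,.0610),feed=.02);sleep(.1);pr("relax")
move_l(F(-.0173,-.0472,.0602),feed=.02);sleep(.1);pr("lower")
command_gripper(.060);pr("open")
sleep(.1)
s=sense();p=Fi(s["position"])
move_l(F(p[0],p[1]-.0,.075),feed=.05);pr("up")
move_l(F(p[0],p[1],.16),feed=.2)
s=sense();im,d=camera("wrist");cv2.imwrite("pics/w9.png",im[:,:,::-1]);np.savez("w9.npz",im=im,d=d,position=s["position"],tcp_rot=s["tcp_rot"]);pr("end")
```

```text
hold [-18.15 -48.93  60.9 ] [-4.8 -7.6  0.1] gap 0.0352 t 27.67
hold [-18.16 -48.93  60.88] [-4.4 -5.6 -0.2] gap 0.0355 t 27.87
hold [-18.14 -48.91  60.92] [-5.5 -6.  -0.9] gap 0.0356 t 28.07
hold [-18.17 -48.93  60.86] [-5.9 -7.7 -0.9] gap 0.0354 t 28.27
hold [-18.14 -48.91  60.9 ] [-5.7 -6.5 -0.6] gap 0.0352 t 28.47
relax [-18.2  -49.11  60.78] [-4.4 -5.3  0.4] gap 0.0355 t 28.84
lower [-18.21 -49.18  60.67] [-6.9 -4.2  5.1] gap 0.0356 t 29.19
open [-16.23 -46.58  60.54] [-0.  -0.2 -0.1] gap 0.0599 t 29.55
up [-16.41 -46.78  75.55] [-0.3 -0.4 -1.2] gap 0.0603 t 30.10
end [-17.87 -46.62 158.5 ] [-0.2  0.5  0.3] gap 0.0598 t 30.73
```

View pics/w9.png

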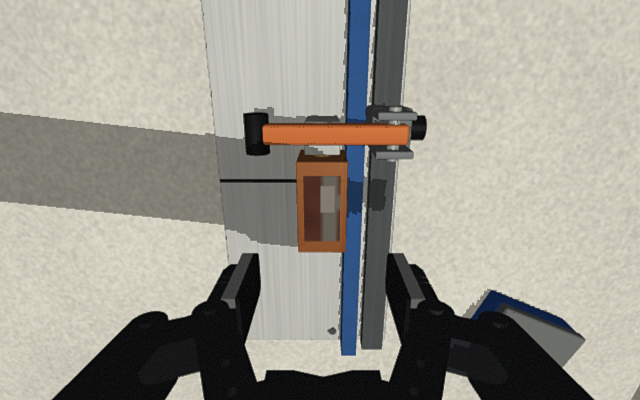

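The block sits flush with the fence and against the stop: its top spans (298–347, 152–250) and the leaf is still down. Next, pinching the knob and flipping the leaf up.

Run:
```python
import rig
from rig import *
from hlp import *
def pr(n): 
    s=sense(); print(n,np.round(Fi(s["position"])*1e3,2),np.round(ff(s["wrist_force"]),1),"gap %.4f"%s["finger_gap"],"t %.2f"%s["time_s"])
move_l(F(-.018,-.0466,.19),feed=.2)
command_gripper(.042)
movep(F(-.0597,.0061,.15),Rk(A0))
r=move_l(F(-.0597,.0061,.071),feed=.1,until_force=8); pr(r)
s=sense();im,d=camera("wrist");cv2.imwrite("pics/w10.png",im[:,:,::-1])
if not r:
    command_gripper(.02,25); pr("pinch"); s=sense()
    if .022<s["finger_gap"]<.03:
        p=Fi(s["position"]); arc(rig,0,1.58,9,(p[0]+.060,p[2]-.062),p[1])
        s=sense();im,d=camera("scene");cv2.imwrite("pics/s10.png",cv2.resize(im[130:250,230:430,::-1],None,fx=4,fy=4))
```

```text
False [-59.18   6.17  71.48] [-0.8 -1.4  0.3] gap 0.0419 t 33.48
pinch [-59.22   6.16  71.72] [-1.4  0.8  3.6] gap 0.0255 t 33.80
th 0.18 [ 0.4 -0.2  0.1] gap 0.0255 t 34.08
th 0.35 [-0.8  0.5  0.6] gap 0.0255 t 34.36
th 0.53 [-1.1 -0.3  0.7] gap 0.0250 t 34.63
th 0.70 [-2.6 -0.2  1.4] gap 0.0250 t 34.91
th 0.88 [-3.5 -0.3  1.6] gap 0.0250 t 35.18
th 1.05 [-1.5  0.5  2.2] gap 0.0253 t 35.46
th 1.23 [-0.8 -0.8 -1.3] gap 0.0253 t 35.73
th 1.40 [-1.3 -0.9  0.2] gap 0.0252 t 36.01
th 1.58 [-0.7 -0.1 -0.1] gap 0.0256 t 36.28
```

View pics/s10.png

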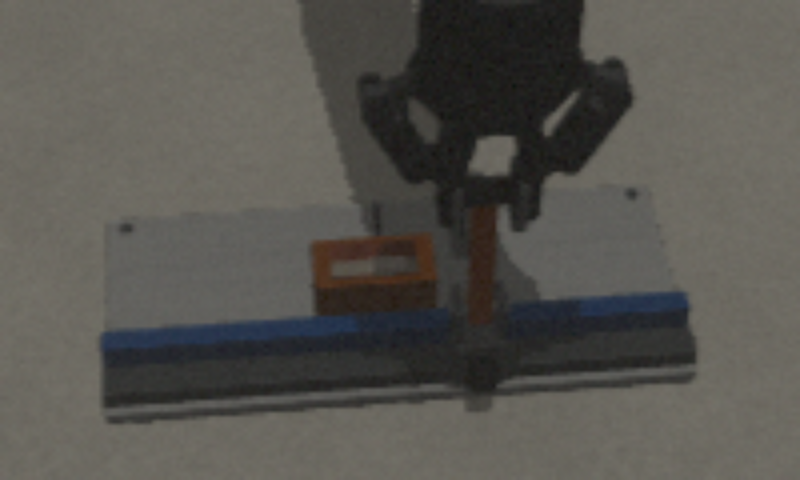

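The leaf is upright in the pinch and the block is undisturbed. I'll release, retreat straight up and verify.

Run:
```python
from rig import *
from hlp import *
command_gripper(.05)
p=Fi(sense()["position"])
move_l(F(p[0],p[1],.24),feed=.15)
movep(F(-.02,-.05,.27),Rk(A0));sleep(.2)
s=sense();im,d=camera("wrist");print(s["time_s"],s["wrist_force"])
np.savez("w11.npz",im=im,d=d,position=s["position"],tcp_rot=s["tcp_rot"]);cv2.imwrite("pics/w11.png",im[:,:,::-1])
p=camera_params("wrist");R,t=wristRt(p,s);h=hsv(im)
K=p["K"];v,u=np.indices(d.shape);C=np.stack([(u-K[0,2])/K[0,0]*d,(v-K[1,2])/K[1,1]*d,d],-1)@R.T+t;H=C[...,2]
Y=C[...,:2]@ey;X=C[...,:2]@ex-X0
m=(np.abs(H-.055)<.006)&(np.abs(Y+.05)<.06)&(X<.02)&(X>-.06)
m=cv2.morphologyEx(m.astype(np.uint8),cv2.MORPH_OPEN,np.ones((3,3)))
c=max(cv2.findContours(m,0,2)[0],key=cv2.contourArea)
w=np.array([Fi(q) for q in onplane(p,c.reshape(-1,2),.055,R,t)])[:,:2].astype(np.float32)
print("block",cv2.minAreaRect(w),"z",np.median(H[m>0]))
print("expected centre (-.0182, %.4f)"%(-.0491))
k=(H>.12)&(H<.17)&(np.abs(Y-.006)<.03)&(X>-.06)&(X<.08); print("knob",np.median(X[k]),np.median(Y[k]),np.percentile(H[k],[5,50,95]))
```

```text
37.9917 [0.32610909 0.85771854 0.62911184]
block ((-0.01942361705005169, -0.04972325637936592), (0.03594359755516052, 0.0695500448346138), 0.12052984535694122) z 0.05461915762197822
expected centre (-.0182, -0.0491)
knob 0.017031246553191215 0.00594460477763486 [0.12507711 0.15353342 0.15716904]
```

View pics/w11.png

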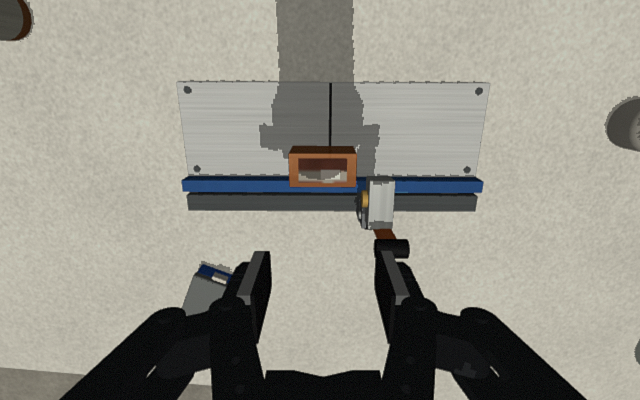

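Block square to 0.002 rad, leaf upright with the knob at (392,248). I'll run the same measurement on the frames from when it was pressed, just released and now, to check for any shift.

Run:
```python
from rig import *
from hlp import *
p=camera_params("wrist")
for n in("w8","w9","w11"):
    s=np.load(n+".npz");im,d=s["im"],s["d"];R,t=wristRt(p,s)
    K=p["K"];v,u=np.indices(d.shape);C=np.stack([(u-K[0,2])/K[0,0]*d,(v-K[1,2])/K[1,1]*d,d],-1)@R.T+t;H=C[...,2]
    Y=C[...,:2]@ey;X=C[...,:2]@ex-X0
    m=(np.abs(H-.055)<.004)&(np.abs(Y+.05)<.0385)&(X<.008)&(X>-.045)
    m=cv2.morphologyEx(m.astype(np.uint8),cv2.MORPH_OPEN,np.ones((3,3)))
    c=max(cv2.findContours(m,0,2)[0],key=cv2.contourArea)
    w=np.array([Fi(q) for q in onplane(p,c.reshape(-1,2),.055,R,t)])[:,:2].astype(np.float32)
    print(n,"block",np.round(cv2.minAreaRect(w)[0],4),cv2.minAreaRect(w)[1:])
    m=(H>.0275)&(H<.032)&(X<.03)&(X>-.01)&(((Y<-.1)&(Y>-.19))); print(" fence top x range",np.percentile(X[m],[2,98]), m.sum())
    m=(H<.014)&(H>.006)&(X>-.03)&(X<.01)&(Y>-.17)&(Y<-.1); print(" bed edge max x",np.percentile(X[m],99.5) if m.any() else None)
z=np.load("w11.npz")["im"];cv2.imwrite("pics/w11z.png",cv2.resize(z[135:260,270:420,::-1],None,fx=5,fy=4.6,interpolation=cv2.INTER_CUBIC)[:,:750])
a=np.load("cam_top0.npz")["im"];b,_=camera("top");cv2.imwrite("pics/top12.png",b[:,:,::-1])
g=lambda i:cv2.GaussianBlur(i,(5,5),0).astype(int)
df=np.abs(g(a)-g(b)).max(2)
for n,(u,v) in dict(jar=(143,256),bot=(458,261),box=(351,130)).items(): print(n,df[v-22:v+22,u-22:u+22].max(),df[v-22:v+22,u-22:u+22].mean())
```

```text
w8 block [-0.0191 -0.0479] ((0.04885387420654297, 0.0703817829489708), 0.10782070457935333)
 fence top x range [-0.0013044   0.00894883] 514
 bed edge max x -0.0014725752605722962
w9 block [-0.0193 -0.0486] ((0.06984575092792511, 0.035722967237234116), 89.84236145019531)
 fence top x range [-0.00124894  0.01221948] 1362
 bed edge max x -0.0014198170468443408
w11 block [-0.0189 -0.0497] ((0.03492753580212593, 0.06954873353242874), 0.12652698159217834)
 fence top x range [-0.00024365  0.01278475] 945
 bed edge max x 8.624015340689826e-05
jar 29 25.21694214876033
bot 30 23.543904958677686
box 111 30.222623966942148
```

View pics/w11z.png

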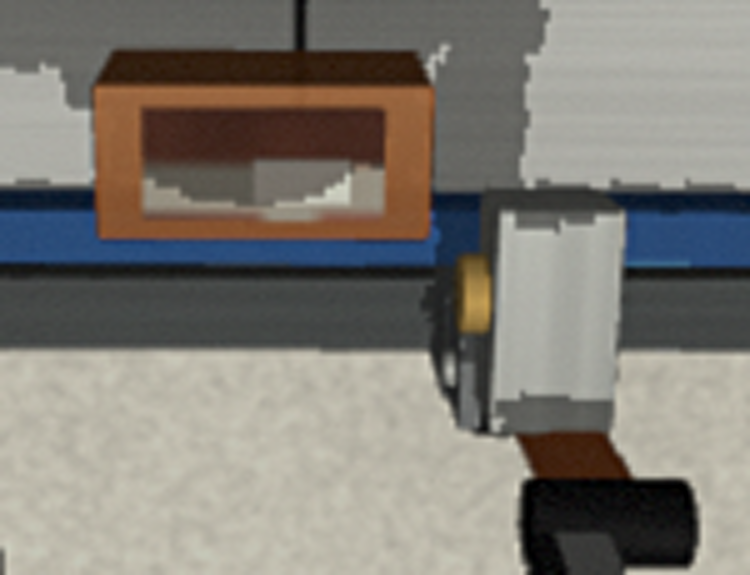

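View pics/top12.png

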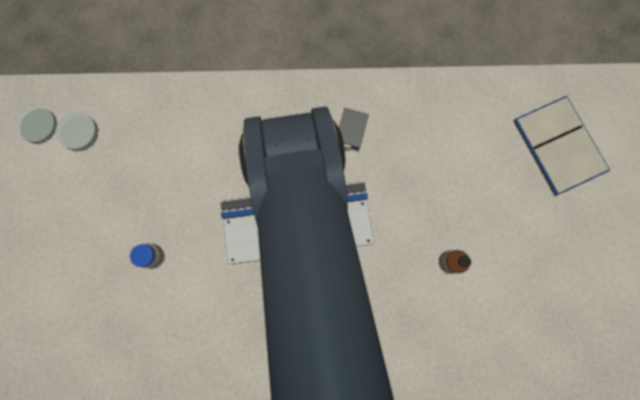

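Bystanders look in place: jar (143,256), bottle (458,261). The slide box's difference score is just the arm covering part of it. I'll repeat the view from the w9 orientation to check for any y shift during the flip.

Run:
```python
from rig import *
from hlp import *
z9=np.load("w9.npz")
movep(F(-.0179,-.0466,.27),Rb(.113)); movep([*z9["position"][:2],.24],z9["tcp_rot"]); sleep(.3)
s=sense();im,d=camera("wrist");cv2.imwrite("pics/w13.png",im[:,:,::-1]);print(s["time_s"])
p=camera_params("wrist")
for n,S,im,d in(("w9",z9,z9["im"],z9["d"]),("w13",s,im,d)):
    R,t=wristRt(p,S);K=p["K"];v,u=np.indices(d.shape);C=np.stack([(u-K[0,2])/K[0,0]*d,(v-K[1,2])/K[1,1]*d,d],-1)@R.T+t;H=C[...,2]
    Y=C[...,:2]@ey;X=C[...,:2]@ex-X0
    m=(np.abs(H-.055)<.004)&(np.abs(Y+.05)<.0385)&(X<.008)&(X>-.045)
    m=cv2.morphologyEx(m.astype(np.uint8),cv2.MORPH_OPEN,np.ones((3,3)))
    c=max(cv2.findContours(m,0,2)[0],key=cv2.contourArea)
    w=np.array([Fi(q) for q in onplane(p,c.reshape(-1,2),.055,R,t)])[:,:2].astype(np.float32)
    r=cv2.minAreaRect(w);print(n,"block",np.round(r[0],4),r[1:])
    m=(H>.0275)&(H<.032)&(X<.03)&(X>-.01)&(((Y<-.1)&(Y>-.19))); print(" fence top x",np.percentile(X[m],[2,98]))
    # bed slot line (fixed reference) : dark pixels on the bed near front edge
    g=im.max(2); mm=(g<60)&(np.abs(H-.0095)<.004)&(X>-.09)&(X<-.05)&(np.abs(Y+.05)<.05); print(" slot y",np.median(Y[mm]) if mm.any() else None,mm.sum())
```

```text
39.975
w9 block [-0.0182 -0.0491] ((0.06983233243227005, 0.03571898490190506), 89.84378051757812)
 fence top x [-0.00011702  0.01332693]
 slot y -0.04091779308294538 144
w13 block [-0.0183 -0.049 ] ((0.0688726082444191, 0.03577199950814247), 89.96426391601562)
 fence top x [-0.00023128  0.01326766]
 slot y -0.04147668044912799 108
```

View pics/w13.png

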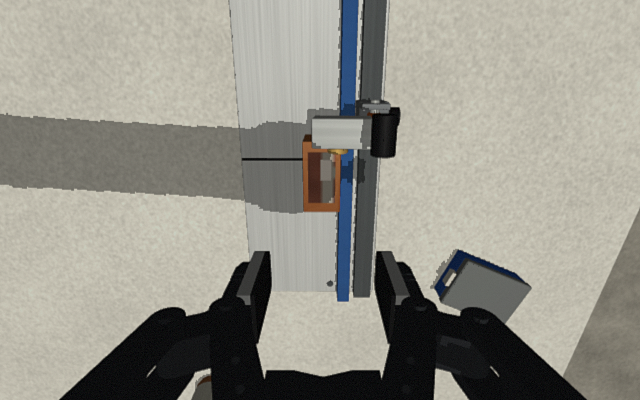

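The block is unchanged at (−18.3, −49.0) mm against the gauged (−18.2, −49.1). The leaf is up and the gripper is clear, so I'm handing in.

Run:
```python
from rig import *
finish_job();print(sense()["time_s"])
```

```text
the job is handed in; nothing more can be done
the job is handed in; nothing more can be done
```

The block is gauged, the leaf is back upright, and I handed the job in at about 40 s of the 72 s. No verdict was reported.

**What I did**
1. I pinched the knob and swung the leaf down onto its stop. Depth readings along the arm showed it level.
2. I gripped the block, squared it to the fence and felt for the nose and the fence one at a time.
3. I pressed it against both at once for over a second. Wrist forces in the holds were about 4–6 N into the fence. Along the bed they read about 6–7.5 N, of which up to about 3 N was drag from the fence.
4. I released the block, then pinched the knob again and flipped the leaf up to about 1.57 rad.

**Last checks**
- **Block position:** its centre was at (−18.3, −49.0) mm in my fence coordinates. The contact position I felt was (−18.2, −49.1) mm, and the view just after release, before the flip, gave (−18.2, −49.1) mm. It had not shifted and was square within about 0.003 rad.
- **Leaf and gripper:** the leaf stood upright on its own and the gripper was clear.
- **Bystanders:** the jar and bottle looked unmoved in the top view. The arm covered part of the slide box there; the visible part looked in place.

**Disagreements**
- **Fence height:** the depth camera put the fence top at about 29–30 mm, not the stated 24 mm, so I kept the fingertips higher.
- **Camera offset:** wrist views from different tool headings differed by about 1 mm, which is calibration error. I therefore compared only views taken at the same heading.
- **Nose force:** it was inferred as roughly 4–6.5 N, because fence drag could not be fully separated from it.

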